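# Deal rolled wafers into the packing trays

## Robot

A 6-joint arm with a two-finger parallel gripper is mounted at the origin on the work surface; the furniture and walls round the work are solid. World frame = base frame: x ahead of the robot, y to its left, z up, the work surface at z = 0. Lengths are in m, angles in degrees, forces in N, time in s.
With the tool pointing down it reaches from about 0.25 to 0.725 m from the base axis. Payload 9.7 kg.
Tool frame: the origin (TCP) lies at the very end of the fingers, on their centre line; the grasp point (between the pads) lies 19 mm behind it (bot.pinch_z is the distance from the TCP to the grasp point, in m); x points along the fingers, z is the direction in which the jaws open and shut, and the axes are right-handed (so a half turn about x gives the same grasp; the last joint's range is limited). The gripper opens to 85 mm and grips with 20 to 120 N. Pads are 22 mm wide; open, the fingers measure 114 mm over their backs; the gripper's body (76 mm by 85 mm) begins 54 mm behind the grasp point. The pads swing forward as they close: fully open they stand 13 mm farther back than shut.
Start: joints at [66.062, 4.979, 10.078, 95.1, 0, 90], TCP at [0.223, 0.503, 0.231] pointing down, gripper open.
Joint ranges: [-179.16, 179.16], [-48.56, 103.87], [-65.8, 70.77], [-126.05, 130.52], [-82.76, 87.17], [-180, 180]. Speed limits (degrees/s): [127.2, 127.2, 147.25, 180, 180, 180].

## Interface

Orientations are given as [roll, pitch, yaw] about the fixed x, y, z axes, in that order (R = Rz(yaw) Ry(pitch) Rx(roll)).
In Python, from workcell import bot gives the robot as it stands.
- The arm moves only by the tool play_rows, never from a script. Its argument "rows" is a list of rows, each a list of 3 entries, a list of its own where there are three numbers: the shift along the tool's x, y, z in cm, then the turn about the tool's x in degrees, then the finger opening in cm, from 0 to 8.54. A call has 1 to 12 rows; each row is the pose to reach, as a shift and turn from the pose commanded when the call began, along the tool's axes at that moment; what a row does not reach only later rows make up. A row lasts 1/12 s, in which the tool goes at most 41.7 mm and 7.16 degrees, less where a joint would pass 70% of its speed; a pose out of reach is approached as far as the arm can. A call with a gripper value outside its range is refused whole. The fingers move at their own pace and stop on an object; "squeeze" is the grip in N (left out, the last holds). Time passes only in rows, so rows that repeat a pose let the fingers close. It gives the time, the measured TCP pose, the force and the opening at its end, in the units of the state.
- bot.get_obs(): the state, without advancing time (a new reading comes with each control period).
- bot.camera(name): name is "scene" or "top"; returns (picture, depth): 420x560x3 uint8, blue, green, red; 420x560 float32, m along the optical axis (not along the pixel's ray), 0 where there is no reading.
- bot.camera_model(name): a dict with "fx", "fy", "cx", "cy" (pixels), "origin" and "attitude" of the camera in the world. Camera axes: x right, y down, z forward; pixel columns grow to the right and rows downward; lengths in m; the calibration is good to about 2 mm. A picture is of the moment at which its call begins. camera_model takes no time and is no camera call.
- bot.job_done(): hands the job in, once; it reports no verdict.
The state is a dict: "time": time; "q": joint angles; "qd": joint speeds; "joint_efforts": joint torques, N m; "ee_pos": TCP position; "tcp_rot": TCP orientation; "wrist_force": force on the tool from outside, world axes, zero at the start; "torque": the same for the moment, N m; "opening": finger opening in m.
Only numpy, scipy, OpenCV 4.12 (cv2) and the standard library are available. Lean on these libraries where they do the work, as an engineer would, in place of code of your own. Each camera call takes 0.05 s, during which the arm holds its last target.

## Task

Deal the two rolled wafers out in turn, one to each packing tray: lay one in the blue tray first, then the other in the white tray, so that both trays hold one. Either wafer may go first; they are brittle, so lower each right down and set it gently, flat on the tray's floor and lengthwise in the tray.

Things in the scene. Friction and masses are not known exactly. Their poses are not given: they have to be found in the camera images.
- wafer_1: one of two identical brittle pale-gold rolled wafers: a rigid tube 38 mm in diameter and 130 mm long, 20 to 40 g, lying on the table on a flat seam 14 mm wide, so that it does not roll unless knocked. Origin: the middle of the tube, on its axis (19 mm above the surface it lies on). x along the tube's axis (either end is alike); the other two axes turn as it rolls. Grip across the diameter, across x.
- wafer_2: one of two identical brittle pale-gold rolled wafers: a rigid tube 38 mm in diameter and 130 mm long, 20 to 40 g, lying on the table on a flat seam 14 mm wide, so that it does not roll unless knocked. Origin: the middle of the tube, on its axis (19 mm above the surface it lies on). x along the tube's axis (either end is alike); the other two axes turn as it rolls. Grip across the diameter, across x.
- blue_tray: Blue packing tray, fixed to the table: 160 x 100 mm outside, 152 x 92 mm inside, walls 4 mm thick and 16 mm high, floor 3 mm thick. Origin: centre of its underside, on the table. x along its long side, z up. Starts empty. It and the other tray may change places. A fixed heap of bread, nearly 0.3 m high, stands between the robot and the work: reach over or round it.
- white_tray: White packing tray, fixed to the table: 160 x 100 mm outside, 152 x 92 mm inside, walls 4 mm thick and 16 mm high, floor 3 mm thick. Origin: centre of its underside, on the table. x along its long side, z up. Starts empty. It and the other tray may change places. A fixed heap of bread, nearly 0.3 m high, stands between the robot and the work: reach over or round it.

How it is judged (in metres and radians):
On the way, in this order (a step that is already met when the one before it is completed fails the run):
1. a wafer lies in the blue tray, while the white tray has none yet (((x of wafer_1 in the frame of blue_tray between -0.02 and 0.02 m and y of wafer_1 in the frame of blue_tray between -0.03 and 0.03 m and z of wafer_1 in the frame of blue_tray between 0.014 and 0.03 m and angle between the x axis of wafer_1 and the x axis of blue_tray, either way round below 0.26 rad) or (x of wafer_2 in the frame of blue_tray between -0.02 and 0.02 m and y of wafer_2 in the frame of blue_tray between -0.03 and 0.03 m and z of wafer_2 in the frame of blue_tray between 0.014 and 0.03 m and angle between the x axis of wafer_2 and the x axis of blue_tray, either way round below 0.26 rad))), for 0.2 s.
2. the other wafer lies in the white tray, the first still in the blue (((x of wafer_1 in the frame of blue_tray between -0.02 and 0.02 m and y of wafer_1 in the frame of blue_tray between -0.03 and 0.03 m and z of wafer_1 in the frame of blue_tray between 0.014 and 0.03 m and angle between the x axis of wafer_1 and the x axis of blue_tray, either way round below 0.26 rad and x of wafer_2 in the frame of white_tray between -0.02 and 0.02 m and y of wafer_2 in the frame of white_tray between -0.03 and 0.03 m and z of wafer_2 in the frame of white_tray between 0.014 and 0.03 m and angle between the x axis of wafer_2 and the x axis of white_tray, either way round below 0.26 rad) or (x of wafer_2 in the frame of blue_tray between -0.02 and 0.02 m and y of wafer_2 in the frame of blue_tray between -0.03 and 0.03 m and z of wafer_2 in the frame of blue_tray between 0.014 and 0.03 m and angle between the x axis of wafer_2 and the x axis of blue_tray, either way round below 0.26 rad and x of wafer_1 in the frame of white_tray between -0.02 and 0.02 m and y of wafer_1 in the frame of white_tray between -0.03 and 0.03 m and z of wafer_1 in the frame of white_tray between 0.014 and 0.03 m and angle between the x axis of wafer_1 and the x axis of white_tray, either way round below 0.26 rad))), for 0.2 s.
At the end, for the whole second after the job is handed in: One wafer lies at rest (below 0.03 m/s) in each tray: its middle within 20 mm of the tray's centre lengthwise, within 30 mm crosswise and 14 to 30 mm above the tray's underside, its axis within 0.26 rad (15 degrees) of the tray's long side, either way round (((x of wafer_1 in the frame of blue_tray between -0.02 and 0.02 m and y of wafer_1 in the frame of blue_tray between -0.03 and 0.03 m and z of wafer_1 in the frame of blue_tray between 0.014 and 0.03 m and angle between the x axis of wafer_1 and the x axis of blue_tray, either way round below 0.26 rad and x of wafer_2 in the frame of white_tray between -0.02 and 0.02 m and y of wafer_2 in the frame of white_tray between -0.03 and 0.03 m and z of wafer_2 in the frame of white_tray between 0.014 and 0.03 m and angle between the x axis of wafer_2 and the x axis of white_tray, either way round below 0.26 rad and linear speed of each of wafer_1, wafer_2 below 0.03 m/s) or (x of wafer_2 in the frame of blue_tray between -0.02 and 0.02 m and y of wafer_2 in the frame of blue_tray between -0.03 and 0.03 m and z of wafer_2 in the frame of blue_tray between 0.014 and 0.03 m and angle between the x axis of wafer_2 and the x axis of blue_tray, either way round below 0.26 rad and x of wafer_1 in the frame of white_tray between -0.02 and 0.02 m and y of wafer_1 in the frame of white_tray between -0.03 and 0.03 m and z of wafer_1 in the frame of white_tray between 0.014 and 0.03 m and angle between the x axis of wafer_1 and the x axis of white_tray, either way round below 0.26 rad and linear speed of each of wafer_2, wafer_1 below 0.03 m/s))); the robot touches nothing.
It fails at once if a wafer is dropped or thrown into a tray (moves faster than 0.6 m/s with its middle within 70 mm of the tray's centre, seen from above, and less than 60 mm above its underside) ((horizontal distance between wafer_1 and blue_tray below 0.07 m and z of wafer_1 in the frame of blue_tray below 0.06 m and linear speed of wafer_1 above 0.6 m/s) or (horizontal distance between wafer_1 and white_tray below 0.07 m and z of wafer_1 in the frame of white_tray below 0.06 m and linear speed of wafer_1 above 0.6 m/s) or (horizontal distance between wafer_2 and blue_tray below 0.07 m and z of wafer_2 in the frame of blue_tray below 0.06 m and linear speed of wafer_2 above 0.6 m/s) or (horizontal distance between wafer_2 and white_tray below 0.07 m and z of wafer_2 in the frame of white_tray below 0.06 m and linear speed of wafer_2 above 0.6 m/s)).
It also fails if it takes over 58 s, if anything falls off the work surface, if the arm or the gripper's body presses on something with over 40 N, if the wrist force passes 120 N, or if a joint passes its speed limit or range.

## Working session

There is one attempt and no reset: what is moved stays moved. The work goes in short steps, Python scripts to look and compute and a tool call to move; the robot and the scene stay as the last step left them, time stands still between calls to the robot, and variables do not carry over. Pictures are saved under pics/ and viewed, and the job is handed in when it is done.

Besides the shell and the picture viewer there is one more tool, called as a command line: name --argument value ..., lists and objects as JSON in quotes. play_rows: Moves the arm, as the interface text tells. Its arguments: {"type":"object","properties":{"rows":{"type":"array"},"squeeze":{"type":"number"}},"required":["rows"]}

```bash
mkdir -p pics; ls; python3 - <<'E'
from workcell import bot
import cv2,json,numpy as np
for n in("scene","top"):
    p,d=bot.camera(n); cv2.imwrite(f"pics/{n}0.png",p); np.save(f"pics/{n}0.npy",d); print(n,bot.camera_model(n))
print(bot.get_obs())
E
```

```text
pics
scene {'fx': 436.61175170216507, 'fy': 436.61175170216507, 'cx': 273.4212778548187, 'cy': 211.61169927233556, 'origin': array([ 0.86392526, -0.47896216,  0.40885207]), 'attitude': array([-115.65317844,   -1.03686767,   25.97339226])}
top {'fx': 505.2101853859291, 'fy': 505.2101853859291, 'cx': 272.35231061129684, 'cy': 206.33412803435283, 'origin': array([0.41316236, 0.21243298, 1.05380121]), 'attitude': array([-173.30433917,    0.70806624,  -88.67976373])}
{'time': 0.1, 'q': array([ 6.60609935e+01,  5.00747798e+00,  1.00379186e+01,  9.50985194e+01,
       -9.37736984e-04,  9.00000641e+01]), 'qd': array([-0.00982082, -0.11621931,  0.09862185, -0.10195999, -0.03540358,
       -0.00688923]), 'joint_efforts': array([-6.08984938e-04, -5.21560764e+01,  4.65654516e+01,  1.59789459e-02,
       -9.39059305e-05,  1.28284796e-05]), 'ee_pos': array([0.22309121, 0.50249855, 0.23064884]), 'tcp_rot': array([-179.21077681,   89.93191481, -113.14984694]), 'wrist_force': array([-0.58475122, -1.06668721, -0.00368202]), 'torque': array([-0.01453267,  0.04449031,  0.02728296]), 'opening': 0.08545268035261779}
```

View pics/scene0.png

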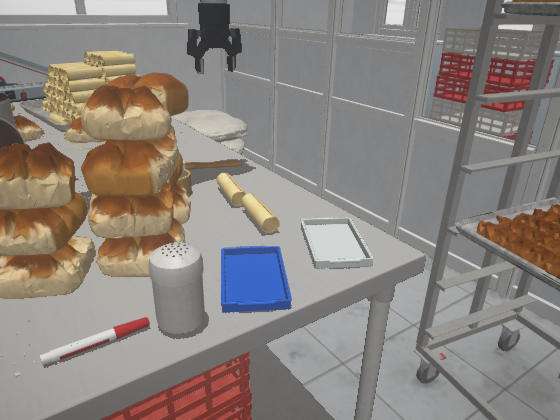

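View pics/top0.png

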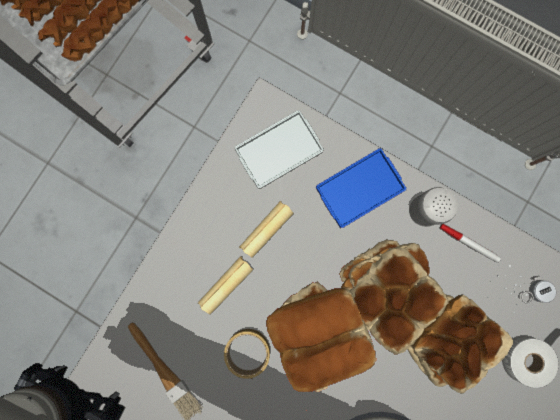

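The top view shows the wafers at about (266,229) and (226,286), the white tray at (279,150) and the blue tray at (361,188). The shaker at (439,205) stands beyond the blue tray, and the bread lies to the lower right. Next I measure them.

```bash
cat > h.py <<'E'
import cv2,numpy as np
from scipy.spatial.transform import Rotation as R
from workcell import bot
def cam(n):
    m=bot.camera_model(n); return m,R.from_euler('xyz',m['attitude'],degrees=True).as_matrix()
def ray(n,uv,z):
    m,A=cam(n); uv=np.atleast_2d(uv).astype(float)
    d=np.c_[(uv[:,0]-m['cx'])/m['fx'],(uv[:,1]-m['cy'])/m['fy'],np.ones(len(uv))]@A.T
    return m['origin']+d*((z-m['origin'][2])/d[:,2])[:,None]
def cloud(n,dep):
    m,A=cam(n); v,u=np.indices(dep.shape)
    c=np.stack([(u-m['cx'])/m['fx']*dep,(v-m['cy'])/m['fy']*dep,dep],-1)
    return c@A.T+m['origin']
def blobs(mask,amin):
    n,l,s,c=cv2.connectedComponentsWithStats(mask.astype(np.uint8)); return [l==i for i in range(1,n) if s[i,4]>amin]
E
python3 - <<'E'
from h import *
for n in("top","scene"):
    p=cv2.imread(f"pics/{n}0.png");d=np.load(f"pics/{n}0.npy");P=cloud(n,d)
    hsv=cv2.cvtColor(p,cv2.COLOR_BGR2HSV);H,S,V=cv2.split(hsv)
    ws=P[...,0:2]; ok=(d>0)&(P[...,2]>0.008)&(P[...,2]<.06)
    roi=np.zeros(d.shape,bool)
    if n=="top": roi[100:320,190:410]=1
    else: roi[160:320,205:380]=1
    for nm,mk,z in(("wafer",(H>15)&(H<35)&(S>60)&(V>90),.019),("blue",(H>100)&(H<130)&(S>120),.016),("white",(V>195)&(S<30) if n=="top" else (V>170)&(S<40),.016)):
        for b in blobs(mk&roi,150):
            v,u=np.nonzero(b); q=ray(n,np.c_[u,v],z)[:,:2].astype(np.float32)
            r=cv2.minAreaRect(q*1000); bx=cv2.boxPoints(r)
            e=max([(bx[1]-bx[0]),(bx[2]-bx[1])],key=np.linalg.norm)
            dd=P[b&(d>0)]
            print(n,nm,b.sum(),np.round(r[0],1),np.round(r[1],1),'ang %.1f'%(np.degrees(np.arctan2(e[1],e[0]))%180),'z',np.round(np.percentile(dd[:,2],[5,50,95]),3),u.mean().round(),v.mean().round())
    if n=="top":
        for t in(.06,.15,.25):
            for b in blobs((d>0)&(P[...,2]>t)&(P[...,2]<.35),100):
                q=P[b]; print(t,np.round(q.min(0),3),np.round(q.max(0),3),b.sum())
E
```

```text
top wafer 1038 [487.5 239.8] [ 36.9 128. ] ang 138.6 z [0.026 0.035 0.039] 267.0 228.0
top wafer 1538 [407.9  12.7] [ 95.8 170.3] ang 128.4 z [0.036 0.243 0.266] 372.0 266.0
top wafer 1080 [370.4 321.4] [ 36.1 129.3] ang 137.5 z [0.026 0.035 0.039] 225.0 285.0
top wafer 293 [360.4 163.9] [23.7 94.5] ang 110.7 z [0.038 0.047 0.059] 304.0 293.0
top blue 3815 [578.5  45.7] [102.1 164.5] ang 121.9 z [0.    0.004 0.017] 361.0 188.0
top white 3142 [653.6 215.4] [ 92.8 164. ] ang 121.9 z [0.    0.004 0.015] 279.0 151.0
0.06 [0.811 0.76  0.06 ] [0.846 0.78  0.125] 225
0.06 [ 0.499 -0.121  0.06 ] [ 0.569 -0.053  0.121] 1238
0.06 [ 0.204 -0.177  0.06 ] [0.457 0.23  0.297] 21408
0.06 [0.235 0.52  0.244] [0.264 0.569 0.35 ] 687
0.06 [0.188 0.431 0.247] [0.237 0.486 0.35 ] 954
0.15 [ 0.209 -0.177  0.15 ] [0.457 0.23  0.297] 20972
0.15 [0.235 0.52  0.244] [0.264 0.569 0.35 ] 687
0.15 [0.188 0.431 0.247] [0.237 0.486 0.35 ] 954
0.25 [ 0.223 -0.049  0.25 ] [0.445 0.23  0.297] 13895
0.25 [0.236 0.52  0.25 ] [0.264 0.569 0.35 ] 674
0.25 [0.188 0.431 0.251] [0.237 0.486 0.35 ] 948
scene wafer 1291 [424.4 283.6] [ 60.  333.2] ang 140.0 z [0.003 0.029 0.037] 248.0 203.0
scene blue 4153 [584.9  36.7] [102.7 180.3] ang 122.1 z [0.002 0.004 0.016] 253.0 279.0
scene white 13332 [535.2 271.8] [333.5 669. ] ang 124.0 z [-0.001  0.     0.004] 286.0 241.0
```

Both wafers measure about 128 x 37 mm with tops near 0.037 m, and both trays are about 160 mm long at 122°. These match the given sizes. Next I check bread heights along each arm direction.

```bash
python3 - <<'E'
from h import *
d=np.load("pics/top0.npy");P=cloud("top",d)[d>0]
T=dict(A=(.4875,.240),B=(.370,.321),blue=(.578,.046),white=(.653,.215))
K=P[(P[:,2]>.03)&(P[:,2]<.32)&(P[:,0]>.15)&(P[:,0]<.6)&(P[:,1]>-.2)&(P[:,1]<.4)]
for n,c in T.items():
    c=np.array(c);r=np.hypot(*c);u=c/r;w=np.array([-u[1],u[0]])
    a=K[:,:2]@u;b=K[:,:2]@w
    print(n,'r%.3f az%.1f'%(r,np.degrees(np.arctan2(*c[::-1]))))
    for hw in(.04,.07):
        print('  hw',hw,[(round(s,2),round(float(K[(abs(b)<hw)&(abs(a-s)<.015),2].max(initial=0)),3)) for s in np.arange(.18,r+.1,.03)])
    hi=K[K[:,2]>.09]; print('  nearest >9cm: %.3f'%np.min(np.hypot(*(hi[:,:2]-c).T)))
E
```

```text
A r0.543 az26.2
  hw 0.04 [(np.float64(0.18), 0.0), (np.float64(0.21), 0.0), (np.float64(0.24), 0.195), (np.float64(0.27), 0.283), (np.float64(0.3), 0.29), (np.float64(0.33), 0.294), (np.float64(0.36), 0.297), (np.float64(0.39), 0.292), (np.float64(0.42), 0.051), (np.float64(0.45), 0.0), (np.float64(0.48), 0.0), (np.float64(0.51), 0.039), (np.float64(0.54), 0.041), (np.float64(0.57), 0.041), (np.float64(0.6), 0.0), (np.float64(0.63), 0.0)]
  hw 0.07 [(np.float64(0.18), 0.0), (np.float64(0.21), 0.0), (np.float64(0.24), 0.195), (np.float64(0.27), 0.283), (np.float64(0.3), 0.29), (np.float64(0.33), 0.294), (np.float64(0.36), 0.297), (np.float64(0.39), 0.292), (np.float64(0.42), 0.051), (np.float64(0.45), 0.0), (np.float64(0.48), 0.04), (np.float64(0.51), 0.041), (np.float64(0.54), 0.041), (np.float64(0.57), 0.043), (np.float64(0.6), 0.0), (np.float64(0.63), 0.0)]
  nearest >9cm: 0.141
B r0.490 az40.9
  hw 0.04 [(np.float64(0.18), 0.0), (np.float64(0.21), 0.0), (np.float64(0.24), 0.195), (np.float64(0.27), 0.27), (np.float64(0.3), 0.28), (np.float64(0.33), 0.278), (np.float64(0.36), 0.27
[... 1965 characters left out ...]
, (np.float64(0.66), 0.0), (np.float64(0.69), 0.0), (np.float64(0.72), 0.0), (np.float64(0.75), 0.0), (np.float64(0.78), 0.0)]
  hw 0.07 [(np.float64(0.18), 0.0), (np.float64(0.21), 0.0), (np.float64(0.24), 0.195), (np.float64(0.27), 0.283), (np.float64(0.3), 0.29), (np.float64(0.33), 0.294), (np.float64(0.36), 0.297), (np.float64(0.39), 0.291), (np.float64(0.42), 0.259), (np.float64(0.45), 0.0), (np.float64(0.48), 0.0), (np.float64(0.51), 0.03), (np.float64(0.54), 0.041), (np.float64(0.57), 0.043), (np.float64(0.6), 0.0), (np.float64(0.63), 0.0), (np.float64(0.66), 0.0), (np.float64(0.69), 0.0), (np.float64(0.72), 0.0), (np.float64(0.75), 0.0), (np.float64(0.78), 0.0)]
  nearest >9cm: 0.270
```

```bash
cat >> h.py <<'E'
def go(xyz,ang=None):
    """print tool-frame shift (cm) and turn (deg) to reach TCP xyz with jaws at world angle ang"""
    o=bot.get_obs();M=R.from_euler('xyz',o['tcp_rot'],degrees=True).as_matrix()
    s=M.T@(np.array(xyz)-o['ee_pos'])*100
    z=M[:,2];t=None
    if ang is not None:
        cur=np.degrees(np.arctan2(z[1],z[0])); sg=np.sign(M[2,0])  # turn about +x tool (down) lowers world angle
        t=((ang-cur)*sg+90)%180-90
    print('shift',s.round(2),'turn',t,'dist cm',np.linalg.norm(s).round(1),'t',o['time'],'tcp',o['ee_pos'].round(4),'jaw',np.degrees(np.arctan2(z[1],z[0])).round(1),'q',o['q'].round(1),'F',o['wrist_force'].round(1),'op',o['opening'])
E
python3 - <<'E'
from h import *
go((.4875,.2398,.15),48.1)
E
```

```text
shift [  8.08 -34.83 -13.27] turn 17.96092931331907 dist cm 38.1 t 0.1 tcp [0.2231 0.5025 0.2306] jaw 66.1 q [66.1  5.  10.  95.1 -0.  90. ] F [-0.6 -1.1 -0. ] op 0.08545268035261779
```

play_rows --rows '[[[0,-12,-4.5],6,8.5],[[0,-24,-9],12,8.5],[[0,-34.8,-13.3],18,8.5],[[0,-34.8,-13.3],18,8.5],[[0,-34.8,-13.3],18,8.5],[[0,-34.8,-13.3],18,8.5],[[0,-34.8,-13.3],18,8.5],[[0,-34.8,-13.3],18,8.5],[[0,-34.8,-13.3],18,8.5],[[0,-34.8,-13.3],18,8.5],[[0,-34.8,-13.3],18,8.5],[[0,-34.8,-13.3],18,8.5]]' --squeeze 25

```text
time: 1.1
ee_pos: [0.487, 0.2399, 0.2309]
tcp_rot: [139.9, 89.9, -172.1]
wrist_force: [-0.8, -0.2, 0.0]
opening: 0.085
```

```bash
python3 - <<'E'
from h import *
p,d=bot.camera("scene");cv2.imwrite("pics/s1.png",p)
go((.4875,.2398,.08),48.1)
E
```

```text
shift [ 1.511e+01 -1.100e-01  1.000e-02] turn -0.007432300267282699 dist cm 15.1 t 1.15 tcp [0.4867 0.2405 0.2311] jaw 48.1 q [26.3  4.   9.  95.   0.  68.2] F [ 0.6  0.6 -0.9] op 0.08508670356707468
```

View pics/s1.png

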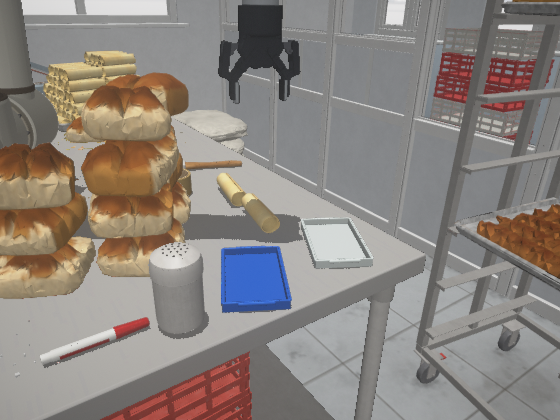

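The gripper hangs over wafer A with its fingers at about (235,95) and (285,95). The jaws are across the tube. I descend part way and look again.

play_rows --rows '[[[4,-0.1,0],0,8.5],[[8,-0.1,0],0,8.5],[[11,-0.1,0],0,8.5],[[13.5,-0.1,0],0,8.5],[[15,-0.1,0],0,8.5],[[15,-0.1,0],0,8.5],[[15,-0.1,0],0,8.5]]'

```text
time: 1.73
ee_pos: [0.4869, 0.2401, 0.0813]
tcp_rot: [155.0, 89.9, -156.9]
wrist_force: [-0.4, 0.5, 0.1]
opening: 0.085
```

```bash
python3 - <<'E'
from h import *
p,d=bot.camera("scene");cv2.imwrite("pics/s2.png",p)
p,d=bot.camera("top");cv2.imwrite("pics/t2.png",p);np.save("pics/t2.npy",d)
go((.4875,.2398,.006),48.1)
E
```

```text
shift [ 7.7   0.03 -0.1 ] turn 0.033637493337479896 dist cm 7.7 t 1.8333 tcp [0.4882 0.2403 0.083 ] jaw 48.1 q [26.2  3.8 -7.6 78.5  0.  68.1] F [ 0.2 -0.9  0.3] op 0.08508550276575919
```

View pics/s2.png

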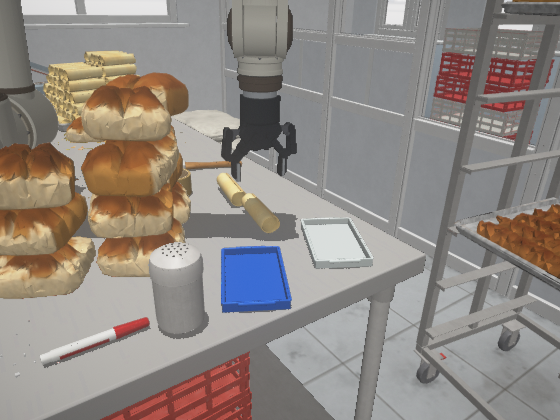

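View pics/t2.png

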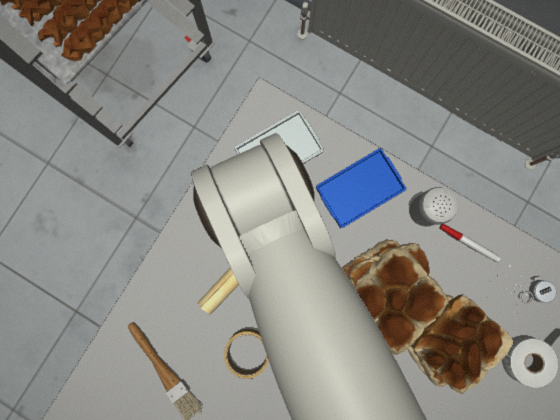

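The wrist housing in the scene view is at about (258,20), and the forearm fills (320,330) in the top view. I estimate the forearm's underside height over the bread.

```bash
python3 - <<'E'
from h import *
d=np.load("pics/t2.npy");P=cloud("top",d)
u=np.array([np.cos(np.radians(26.2)),np.sin(np.radians(26.2))]);w=np.array([-u[1],u[0]])
Q=P[d>0];a=Q[:,:2]@u;b=Q[:,:2]@w
m=(Q[:,2]>.31)&(Q[:,2]<.9)
for s in np.arange(.15,.64,.03):
    k=m&(abs(a-s)<.01)
    if k.any(): print(round(s,2),'top %.3f width %.3f..%.3f low %.3f'%(Q[k,2].max(),b[k].min(),b[k].max(),Q[k,2].min()))
E
```

```text
0.27 top 0.565 width -0.057..-0.055 low 0.558
0.3 top 0.600 width -0.058..-0.014 low 0.550
0.33 top 0.602 width -0.057..0.059 low 0.546
0.36 top 0.597 width -0.056..0.058 low 0.542
0.39 top 0.592 width -0.054..0.057 low 0.537
0.42 top 0.586 width -0.052..0.054 low 0.533
0.45 top 0.578 width -0.049..0.051 low 0.526
0.48 top 0.570 width -0.049..0.051 low 0.551
0.51 top 0.569 width -0.058..0.061 low 0.518
0.54 top 0.568 width -0.060..0.062 low 0.532
0.57 top 0.564 width -0.059..0.062 low 0.525
0.6 top 0.537 width -0.048..0.050 low 0.506
```

Forearm underside is about 0.475 m here and about 0.40 m at the grasp, so it clears the bread at 0.297 m. I descend and grip.

play_rows --rows '[[[2.5,0,0],0,8.5],[[4.5,0,0],0,8.5],[[6,0,0],0,8.5],[[7,0,0],0,8.5],[[7.5,0,0],0,8.5],[[7.5,0,0],0,8.5],[[7.5,0,0],0,8.5]]'

```text
time: 2.42
ee_pos: [0.4885, 0.2396, 0.0074]
tcp_rot: [-21.3, 89.9, 26.8]
wrist_force: [-0.0, 0.0, -0.0]
opening: 0.0852
```

play_rows --rows '[[[0,0,0],0,6],[[0,0,0],0,5],[[0,0,0],0,4.5],[[0,0,0],0,4],[[0,0,0],0,3.5],[[0,0,0],0,3],[[0,0,0],0,3],[[0,0,0],0,3],[[0,0,0],0,3],[[0,0,0],0,3]]' --squeeze 25

```text
time: 3.25
ee_pos: [0.4882, 0.2393, 0.0068]
tcp_rot: [-25.4, 90.0, 22.7]
wrist_force: [-2.0, -1.6, 5.4]
opening: 0.0357
```

```bash
python3 - <<'E'
from h import *
p,d=bot.camera("scene");cv2.imwrite("pics/s3.png",p)
go((.4875,.2398,.2),32)
E
```

```text
shift [-19.32   0.08  -0.  ] turn 16.05940431132001 dist cm 19.3 t 3.3 tcp [0.4882 0.2393 0.0068] jaw 48.1 q [ 26.1   5.9 -13.9  70.2  -0.   68.1] F [-1.2 -0.7  5.9] op 0.03588204089254625
```

View pics/s3.png

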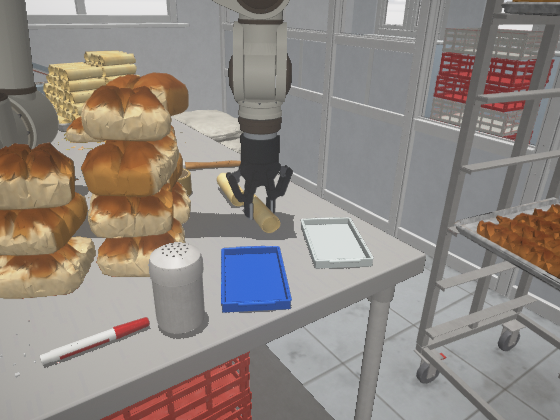

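The fingers at about (262,205) straddle the wafer. But an opening of 35.8 mm on a 38 mm tube, with a 5.5 N upward force, means the pads bear above the axis. I regrip about 5 mm lower.

play_rows --rows '[[[0,0,0],0,6],[[0,0,0],0,6],[[0,0,0],0,6],[[0.2,0,0],0,6],[[0.4,0,0],0,6],[[0.5,0,0],0,6],[[0.5,0,0],0,6]]'

```text
time: 3.88
ee_pos: [0.4877, 0.2391, 0.0008]
tcp_rot: [158.1, 90.0, -153.9]
wrist_force: [-0.5, -0.1, 0.5]
opening: 0.0601
```

play_rows --rows '[[[0,0,0],0,5],[[0,0,0],0,4.5],[[0,0,0],0,4],[[0,0,0],0,3.5],[[0,0,0],0,3],[[0,0,0],0,3],[[0,0,0],0,3],[[0,0,0],0,3]]'

```text
time: 4.55
ee_pos: [0.4881, 0.2393, 0.0015]
tcp_rot: [-25.3, 90.0, 22.8]
wrist_force: [-1.1, 0.1, 3.7]
opening: 0.0359
```

The opening is unchanged, so the tube is held at its diameter and the reading carries an offset. I lift.

play_rows --rows '[[[-0.5,0,0],0,3],[[-1.5,0,0],0,3],[[-3,0,0],0,3],[[-5,0,0],0,3],[[-7.5,0,0],0,3],[[-10,0,0],0,3],[[-12,0,0],0,3],[[-13,0,0],0,3],[[-13,0,0],0,3],[[-13,0,0],0,3]]'

```text
time: 5.38
ee_pos: [0.4881, 0.2393, 0.1312]
tcp_rot: [-18.3, 90.0, 29.8]
wrist_force: [-0.4, 0.1, -1.8]
opening: 0.0361
```

```bash
python3 - <<'E'
from h import *
p,d=bot.camera("scene");cv2.imwrite("pics/s4.png",p)
go((.578,.046,.13),32)
E
```

```text
shift [  0.02 -19.62  -8.33] turn 16.0628968823155 dist cm 21.3 t 5.4333 tcp [0.4877 0.2391 0.1302] jaw 48.1 q [26.1  3.3 -2.9 83.9 -0.  68.1] F [ 0.4  0.7 -1.6] op 0.03574492546428841
```

View pics/s4.png

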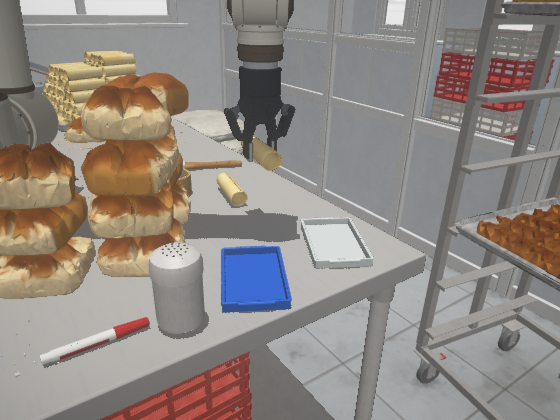

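Wafer A is held clear at about (263,152). I carry it to the blue tray, curving away from the bread.

play_rows --rows '[[[0,-3,0.3],2,3],[[0,-6.5,0.6],4,3],[[0,-10,0.9],7,3],[[0,-13,-2],10,3],[[0,-16,-5],13,3],[[0,-18.5,-7.2],16,3],[[0,-19.6,-8.3],16,3],[[0,-19.6,-8.3],16,3],[[0,-19.6,-8.3],16,3],[[0,-19.6,-8.3],16,3],[[0,-19.6,-8.3],16,3]]'

```text
time: 6.35
ee_pos: [0.578, 0.0476, 0.1307]
tcp_rot: [141.6, 89.9, 173.8]
wrist_force: [-0.2, 0.5, -0.5]
opening: 0.0361
```

```bash
python3 - <<'E'
from h import *
p,d=bot.camera("scene");cv2.imwrite("pics/s5.png",p)
hsv=cv2.cvtColor(p,cv2.COLOR_BGR2HSV);H,S,V=cv2.split(hsv);P=cloud("scene",d)
m=(H>15)&(H<35)&(S>60)&(V>90)&(d>0)&(abs(P[...,0]-.578)<.1)&(abs(P[...,1]-.046)<.1)
q=P[m];print(m.sum(),q.min(0),q.max(0));
c=q.mean(0);U=np.linalg.svd(q-c,full_matrices=0)[2];print(c,U[0])
go((.578,.046,.07),32)
E
```

```text
1203 [ 0.53447517 -0.01464665  0.13006956] [0.62908053 0.10300025 0.19518171]
[0.5898021  0.02999706 0.15252001] [ 0.5604325  -0.81199015 -0.16305648]
shift [ 6.08 -0.14 -0.09] turn 0.156946796993509 dist cm 6.1 t 6.4 tcp [0.5781 0.0477 0.1308] jaw 32.2 q [ 4.7  8.3  2.6 84.3  0.  62.6] F [ 1.1  0.3 -0.5] op 0.036073484877242046
```

View pics/s5.png

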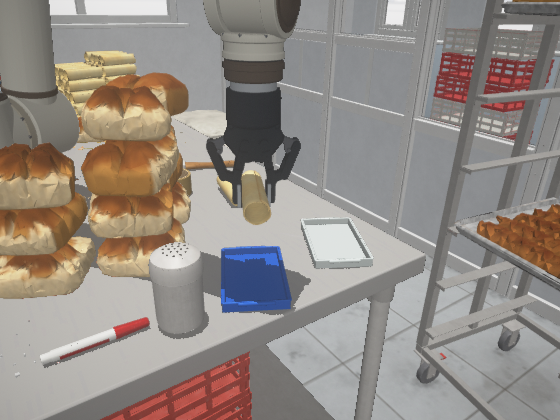

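```bash
python3 - <<'E'
from h import *
p,d=bot.camera("scene")
hsv=cv2.cvtColor(p,cv2.COLOR_BGR2HSV);H,S,V=cv2.split(hsv);P=cloud("scene",d)
m=(H>15)&(H<35)&(S>60)&(V>90)&(d>0)&(abs(P[...,0]-.578)<.1)&(abs(P[...,1]-.046)<.1)
q=P[m]; a=np.radians(122.2);e=np.array([np.cos(a),np.sin(a)]); t=(q[:,:2]-[.578,.0475])@e
print(t.min(),t.max())
for s in np.arange(-.07,.07,.01):
    k=abs(t-s)<.005
    if k.sum()>3: print(round(s,3),k.sum(),np.percentile(q[k,2],[2,50,95]).round(4))
E
```

```text
-0.0652186548829047 0.06182677674189927
-0.06 193 [0.1312 0.1549 0.167 ]
-0.05 152 [0.1312 0.1426 0.1668]
-0.04 145 [0.1313 0.1445 0.1668]
-0.03 131 [0.1313 0.1425 0.1665]
-0.02 125 [0.1316 0.1515 0.1665]
-0.01 110 [0.1319 0.1605 0.1669]
0.0 95 [0.1319 0.1605 0.1661]
0.01 57 [0.1322 0.1647 0.1661]
0.02 49 [0.1574 0.1645 0.1664]
0.03 46 [0.1585 0.1649 0.1659]
0.04 45 [0.1573 0.1647 0.1659]
0.05 35 [0.1563 0.1634 0.1653]
0.06 21 [0.1596 0.1642 0.1654]
```

Wafer A hangs level (crown 0.1655 to 0.167 m), centred within 2 mm of the TCP along its length, with its underside about at TCP height. I lower it to about TCP z = 0.005.

play_rows --rows '[[[2,-0.1,0],0,3],[[4,-0.1,0],0,3],[[6,-0.1,0],0,3],[[8,-0.1,0],0,3],[[9.5,-0.1,0],0,3],[[10.7,-0.1,0],0,3],[[11.5,-0.1,0],0,3],[[12,-0.1,0],0,3],[[12.3,-0.1,0],0,3],[[12.5,-0.1,0],0,3],[[12.5,-0.1,0],0,3],[[12.5,-0.1,0],0,3]]'

```text
time: 7.45
ee_pos: [0.5793, 0.0457, 0.007]
tcp_rot: [-27.5, 89.9, 4.6]
wrist_force: [0.7, 0.5, 0.1]
opening: 0.0362
```

```bash
python3 - <<'E'
from h import *
p,d=bot.camera("scene");cv2.imwrite("pics/s6.png",p)
go((.578,.046,.0042),32)
E
```

```text
shift [ 0.28  0.09 -0.09] turn 0.05882612273826737 dist cm 0.3 t 7.5 tcp [0.5793 0.0457 0.007 ] jaw 32.1 q [ 4.5 10.8 -8.4 70.8  0.  62.5] F [-0.3  0.2 -0.3] op 0.036173202424709616
```

View pics/s6.png

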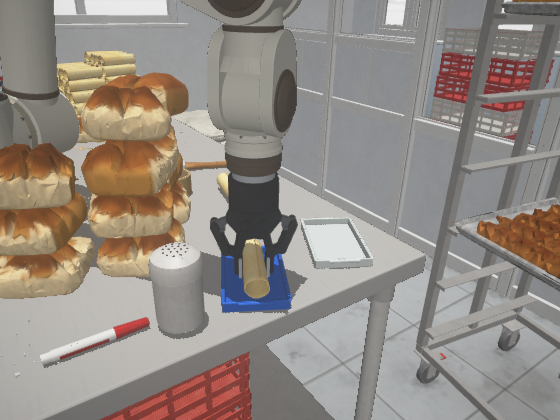

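The wafer lies lengthwise in the blue tray at about (256,268), still about 2 mm up. I lower it gently, 1 mm at a time.

play_rows --rows '[[[0.1,0,0],0,3],[[0.2,0,0],0,3],[[0.2,0,0],0,3],[[0.2,0,0],0,3]]'

```text
time: 7.83
ee_pos: [0.5791, 0.0456, 0.0045]
tcp_rot: [-32.4, 90.0, -0.4]
wrist_force: [-0.2, -0.3, 1.7]
opening: 0.0361
```

play_rows --rows '[[[0.05,0,0],0,3],[[0.05,0,0],0,3.6],[[0.05,0,0],0,3.8],[[0.05,0,0],0,4],[[0.05,0,0],0,4.4],[[0.05,0,0],0,4.8],[[0.05,0,0],0,5.2],[[0.05,0,0],0,5.2],[[0.05,0,0],0,5.2],[[0.05,0,0],0,5.2]]'

```text
time: 8.67
ee_pos: [0.5788, 0.0457, 0.0037]
tcp_rot: [162.1, 90.0, -165.8]
wrist_force: [0.0, 1.0, -0.7]
opening: 0.0517
```

play_rows --rows '[[[-0.5,0,0],0,5.2],[[-1.5,0,0],0,5.2],[[-3,0,0],0,5.2],[[-5.5,0,0],0,5.2],[[-9,0,0],0,6.5],[[-13,0,0],0,8.5],[[-16,0,0],0,8.5],[[-17.5,0,0],0,8.5],[[-17.5,0,0],0,8.5],[[-17.5,0,0],0,8.5]]'

```text
time: 9.5
ee_pos: [0.5794, 0.0457, 0.1804]
tcp_rot: [-27.2, 89.8, 4.9]
wrist_force: [-0.0, 0.2, -0.9]
opening: 0.0851
```

```bash
python3 - <<'E'
from h import *
p,d=bot.camera("scene");cv2.imwrite("pics/s7.png",p)
hsv=cv2.cvtColor(p,cv2.COLOR_BGR2HSV);H,S,V=cv2.split(hsv);P=cloud("scene",d)
m=(H>15)&(H<35)&(S>60)&(V>90)&(d>0)&(abs(P[...,0]-.578)<.1)&(abs(P[...,1]-.046)<.1)&(P[...,2]<.08)
q=P[m];print(m.sum(),np.percentile(q,[1,50,99],axis=0).round(3));t=q[q[:,2]>.036];c=t.mean(0);U=np.linalg.svd(t[:,:2]-c[:2],full_matrices=0)[2];print(c,np.degrees(np.arctan2(U[0,1],U[0,0]))%180)
go((.3704,.3214,.18),47.5)
E
```

```text
1226 [[ 0.539 -0.014  0.005]
 [ 0.593  0.023  0.036]
 [ 0.627  0.097  0.041]]
[0.58526391 0.03786028 0.03896673] 122.75342609456948
shift [-0.11 34.43 -3.03] turn -15.438186473404016 dist cm 34.6 t 9.55 tcp [0.5789 0.0457 0.1789] jaw 32.1 q [ 4.5  8.4  8.  89.6 -0.  62.5] F [ 0.1 -0.5 -0.4] op 0.08477997220269753
```

View pics/s7.png

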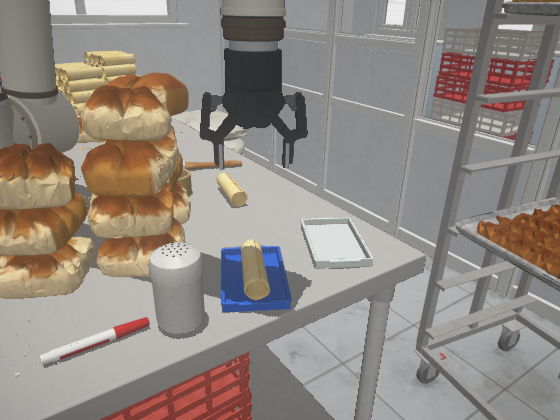

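Wafer A lies flat in the blue tray at about (256,268), with its crown at 0.040 m and its axis at 122.8°. Next is wafer B, by a path bowed outward round the bread.

play_rows --rows '[[[0,3.5,1.7],0,8.5],[[0,7,3.4],0,8.5],[[0,10.5,5],0,8.5],[[0,14,6.5],-3,8.5],[[0,18,6.3],-6,8.5],[[0,22,6],-9,8.5],[[0,26,5.5],-12,8.5],[[0,30,4.5],-15.4,8.5],[[0,32.5,1.5],-15.4,8.5],[[0,34.4,-2],-15.4,8.5],[[0,34.4,-3],-15.4,8.5],[[0,34.4,-3],-15.4,8.5]]'

```text
time: 10.55
ee_pos: [0.3683, 0.3208, 0.1782]
tcp_rot: [173.8, 89.9, -138.6]
wrist_force: [0.5, 0.4, 0.5]
opening: 0.0851
```

```bash
python3 - <<'E'
from h import *
p,d=bot.camera("scene");cv2.imwrite("pics/s8.png",p)
def mid(p):
    H,S,V=cv2.split(cv2.cvtColor(p,cv2.COLOR_BGR2HSV));m=(H>15)&(H<35)&(S>60)&(V>90);m[:,:215]=0;m[:,250:]=0;m[:170]=0;m[208:]=0
    v,u=np.nonzero(m);return u.min(),u.max(),v.min(),v.max(),u.mean(),v.mean(),m.sum()
print(mid(p),mid(cv2.imread("pics/s7.png")))
go((.3704,.3214,.001),47.5)
E
```

```text
(np.int64(217), np.int64(247), np.int64(173), np.int64(205), np.float64(231.75631768953068), np.float64(189.4404332129964), np.int64(554)) (np.int64(217), np.int64(247), np.int64(173), np.int64(205), np.float64(231.91758241758242), np.float64(189.6153846153846), np.int64(546))
shift [ 1.773e+01 -1.000e-02  6.000e-02] turn 0.04054312115255243 dist cm 17.7 t 10.6 tcp [0.3699 0.3211 0.1783] jaw 47.5 q [41.  -4.  -4.8 89.2 -0.  83.4] F [0.2 0.1 0.1] op 0.08518743489320109
```

View pics/s8.png

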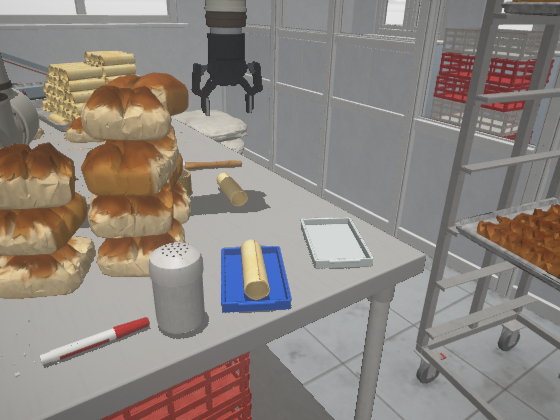

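Wafer B, at about (232,189), hasn't moved. The gripper is above it, so I descend.

play_rows --rows '[[[3,0,0],0,8.5],[[6,0,0],0,8.5],[[9,0,0],0,8.5],[[12,0,0],0,8.5],[[14,0,0],0,8.5],[[15.5,0,0],0,8.5],[[16.5,0,0],0,8.5],[[17.2,0,0],0,8.5],[[17.6,0,0],0,8],[[17.6,0,0],0,7],[[17.6,0,0],0,6]]'

```text
time: 11.52
ee_pos: [0.3713, 0.3215, 0.0033]
tcp_rot: [-9.5, 90.0, 37.9]
wrist_force: [-0.2, -0.1, 0.4]
opening: 0.0605
```

play_rows --rows '[[[0,0,0],0,5.5],[[0,0,0],0,5],[[0,0,0],0,4.5],[[0,0,0],0,4],[[0,0,0],0,3.5],[[0,0,0],0,3],[[0,0,0],0,3],[[0,0,0],0,3],[[0,0,0],0,3],[[0,0,0],0,3]]' --squeeze 25

```text
time: 12.35
ee_pos: [0.3709, 0.3214, 0.0033]
tcp_rot: [1.3, 90.0, 48.8]
wrist_force: [-2.2, -0.8, 5.5]
opening: 0.036
```

Same opening as before, 36 mm. I lift and check.

play_rows --rows '[[[-0.5,0,0],0,3],[[-1.5,0,0],0,3],[[-3,0,0],0,3],[[-5,0,0],0,3],[[-7.5,0,0],0,3],[[-10,0,0],0,3],[[-12,0,0],0,3],[[-13,0,0],0,3],[[-13,0,0],0,3],[[-13,0,0],0,3]]'

```text
time: 13.18
ee_pos: [0.3709, 0.3213, 0.1326]
tcp_rot: [-4.0, 90.0, 43.4]
wrist_force: [-0.5, -0.1, -0.5]
opening: 0.0362
```

```bash
python3 - <<'E'
from h import *
p,d=bot.camera("scene");cv2.imwrite("pics/s9.png",p)
go((.6536,.2154,.13),32)
t=cv2.imread("pics/top0.png");H,S,V=cv2.split(cv2.cvtColor(t,cv2.COLOR_BGR2HSV))
d=np.load("pics/top0.npy");P=cloud("top",d)
m=(d>0)&(P[...,2]>.010)&(P[...,2]<.03)&(np.hypot(P[...,0]-.6536,P[...,1]-.2154)<.11)
q=P[m][:,:2].astype(np.float32)*1000;print('rim',m.sum(),cv2.minAreaRect(q))
m=(d>0)&(P[...,2]>.010)&(P[...,2]<.03)&(np.hypot(P[...,0]-.578,P[...,1]-.046)<.11)
q=P[m][:,:2].astype(np.float32)*1000;print('rim blue',m.sum(),cv2.minAreaRect(q))
E
```

```text
shift [  0.16 -28.    11.35] turn 15.463555551121033 dist cm 30.2 t 13.2333 tcp [0.3705 0.321  0.1317] jaw 47.5 q [40.9 -3.9 -9.9 84.1  0.  83.4] F [ 0.2 -0.9 -0.9] op 0.03573244633689017
rim 720 ((632.6778564453125, 202.0440673828125), (161.7052764892578, 166.35804748535156), 31.831668853759766)
rim blue 743 ((563.4554443359375, 36.333587646484375), (140.98500061035156, 165.8338165283203), 30.98015785217285)
```

View pics/s9.png

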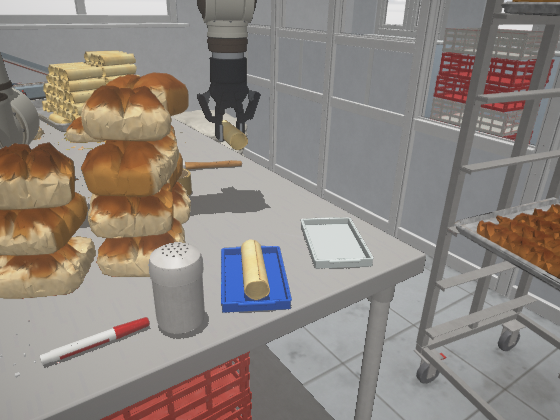

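Wafer B is lifted cleanly, at about (235,135). Before placing it I refine the white tray's crosswise centre from its rim.

```bash
python3 - <<'E'
from h import *
d=np.load("pics/top0.npy");P=cloud("top",d)
a=np.radians(122);e=np.array([np.cos(a),np.sin(a)]);f=np.array([e[1],-e[0]])
for n,c in(("white",(.6536,.2154)),("blue",(.5785,.0457))):
    r=P[...,:2]-np.array(c);x=r@e;y=r@f
    k=(d>0)&(abs(x)<.05)&(abs(y)<.065)
    print(n,'cross',[(int(s*1000),np.percentile(P[...,2][k&(abs(y-s)<.0015)],[50,90]).round(3).tolist()) for s in np.arange(-.06,.0601,.003) if (k&(abs(y-s)<.0015)).any() and abs(s)>.036])
E
python3 - <<'E'
import cv2
for f,n,r in(("pics/top0.png","tw",(100,200,225,335)),("pics/scene0.png","sw",(205,280,290,385))):
    p=cv2.imread(""+f)[r[0]:r[1],r[2]:r[3]];cv2.imwrite(f"pics/{n}.png",cv2.resize(p,None,fx=6,fy=6,interpolation=0))
E
```

```text
white cross [(-60, [-0.0, 0.003]), (-56, [0.0, 0.003]), (-53, [0.0, 0.003]), (-50, [-0.0, 0.003]), (-47, [0.002, 0.017]), (-44, [0.016, 0.019]), (-41, [0.015, 0.017]), (-38, [0.004, 0.006]), (36, [0.003, 0.006]), (39, [0.003, 0.006]), (42, [0.003, 0.006]), (45, [0.004, 0.006]), (48, [0.004, 0.011]), (51, [0.014, 0.018]), (54, [0.016, 0.019]), (57, [0.015, 0.016]), (60, [0.001, 0.004])]
blue cross [(-60, [-0.0, 0.003]), (-56, [0.0, 0.002]), (-53, [-0.0, 0.002]), (-50, [0.016, 0.019]), (-47, [0.017, 0.019]), (-44, [0.004, 0.009]), (-41, [0.003, 0.006]), (-38, [0.003, 0.006]), (36, [0.003, 0.007]), (39, [0.003, 0.006]), (42, [0.004, 0.006]), (45, [0.005, 0.014]), (48, [0.016, 0.019]), (51, [0.016, 0.018]), (54, [-0.0, 0.002]), (57, [0.0, 0.002]), (60, [0.0, 0.002])]
```

View pics/tw.png

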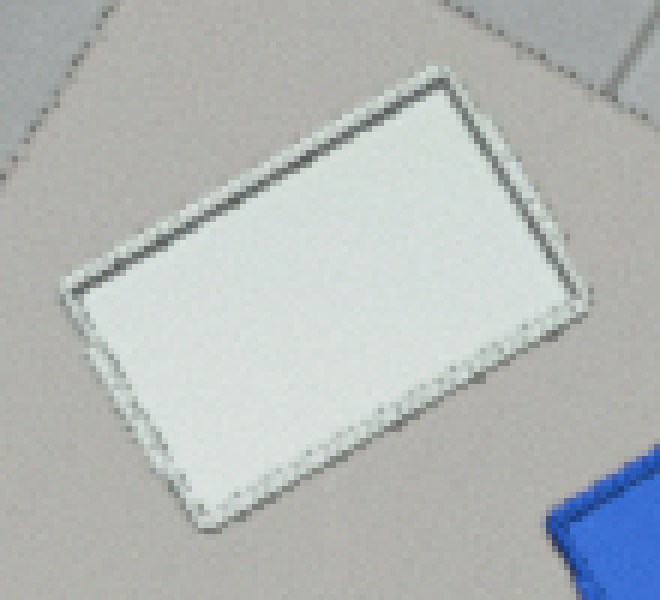

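The crop shows the tray's outer corners at about (236,148), (298,112), (322,150) and (260,187) in full-image pixels. The colour mask had missed the far wall, so the centre is about 6 mm farther out. I check with the corners.

```bash
python3 - <<'E'
from h import *
c=np.array([(68,290),(437,72),(585,300),(208,525)])/6+[225,100]
q=ray("top",c,.016)[:,:2];print(q.round(4),q.mean(0),[np.linalg.norm(q[i]-q[i-1]).round(4) for i in range(4)])
go((*q.mean(0),.13),32)
go((.6587,.2186,.13),32)
E
```

```text
[[0.6556 0.3065]
 [0.7365 0.1788]
 [0.6556 0.1258]
 [0.5735 0.2553]] [0.65531293 0.21661986] [np.float64(0.0967), np.float64(0.1511), np.float64(0.0967), np.float64(0.1533)]
shift [  0.15 -28.04  11.56] turn 15.463555551121033 dist cm 30.3 t 13.2333 tcp [0.3705 0.321  0.1317] jaw 47.5 q [40.9 -3.9 -9.9 84.1  0.  83.4] F [ 0.2 -0.9 -0.9] op 0.03573244633689017
shift [  0.15 -28.16  11.93] turn 15.463555551121033 dist cm 30.6 t 13.2333 tcp [0.3705 0.321  0.1317] jaw 47.5 q [40.9 -3.9 -9.9 84.1  0.  83.4] F [ 0.2 -0.9 -0.9] op 0.03573244633689017
```

Lengthwise the two estimates agree. I take the white tray's centre at about (0.657, 0.218) and carry wafer B there.

play_rows --rows '[[[0,-3,1.3],0,3],[[0,-6,2.6],2,3],[[0,-9.5,4],4,3],[[0,-13,5.5],7,3],[[0,-16.5,7],10,3],[[0,-20,8.4],13,3],[[0,-23.5,9.9],15.5,3],[[0,-26.5,11.1],15.5,3],[[0,-28.1,11.8],15.5,3],[[0,-28.1,11.8],15.5,3],[[0,-28.1,11.8],15.5,3],[[0,-28.1,11.8],15.5,3]]'

```text
time: 14.23
ee_pos: [0.6567, 0.2183, 0.1313]
tcp_rot: [162.9, 89.9, -165.2]
wrist_force: [-0.0, -1.0, -0.3]
opening: 0.036
```

```bash
python3 - <<'E'
from h import *
p,d=bot.camera("scene");cv2.imwrite("pics/s10.png",p)
hsv=cv2.cvtColor(p,cv2.COLOR_BGR2HSV);H,S,V=cv2.split(hsv);P=cloud("scene",d)
c=np.array([.657,.218])
m=(H>15)&(H<35)&(S>60)&(V>90)&(d>0)&(np.hypot(*(P[...,:2]-c).transpose(2,0,1))<.09)&(P[...,2]>.08)
q=P[m]; a=np.radians(122.);e=np.array([np.cos(a),np.sin(a)]); t=(q[:,:2]-c)@e
print(m.sum(),t.min(),t.max(),[np.percentile(q[abs(t-s)<.006,2],95).round(4) for s in np.arange(-.06,.06,.02) if (abs(t-s)<.006).sum()>3],q[:,2].min())
go((.657,.218,.004),32)
E
```

```text
811 -0.06836846579583128 0.057491822030544926 [np.float64(0.1653), np.float64(0.1653), np.float64(0.1648), np.float64(0.1651), np.float64(0.1649), np.float64(0.1647)] 0.12938540777592977
shift [12.8  -0.08  0.02] turn -0.002872071911014018 dist cm 12.8 t 14.2833 tcp [0.6566 0.2186 0.132 ] jaw 32.0 q [18.4 24.3 22.4 88.1  0.  76.4] F [-0.8  0.2  0.9] op 0.03566552887230666
```

View pics/s10.png

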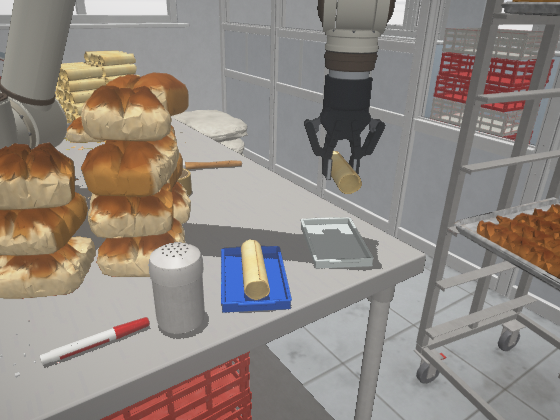

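The wafer hangs level (crown 0.165 m) above the white tray at about (346,172), some 4 mm off lengthwise. I correct that while lowering.

play_rows --rows '[[[2,0.3,0],0,3],[[4,0.3,0],0,3],[[6,0.3,0],0,3],[[8,0.3,0],0,3],[[9.5,0.3,0],0,3],[[10.7,0.3,0],0,3],[[11.4,0.3,0],0,3],[[11.9,0.3,0],0,3],[[12.1,0.3,0],0,3],[[12.2,0.3,0],0,3],[[12.2,0.3,0],0,3],[[12.2,0.3,0],0,3]]'

```text
time: 15.28
ee_pos: [0.6565, 0.221, 0.0116]
tcp_rot: [-12.7, 89.9, 19.3]
wrist_force: [-0.8, -0.7, 0.9]
opening: 0.036
```

```bash
python3 - <<'E'
from h import *
p,d=bot.camera("scene");cv2.imwrite("pics/s11.png",p)
go((.657,.218,.0065),32)
E
```

```text
shift [ 0.51 -0.27 -0.11] turn -0.04108091309714723 dist cm 0.6 t 15.3333 tcp [0.6565 0.2209 0.0116] jaw 32.0 q [18.6 25.6 10.7 75.1  0.  76.6] F [ 0.1 -0.2 -0.9] op 0.03559275108684908
```

View pics/s11.png

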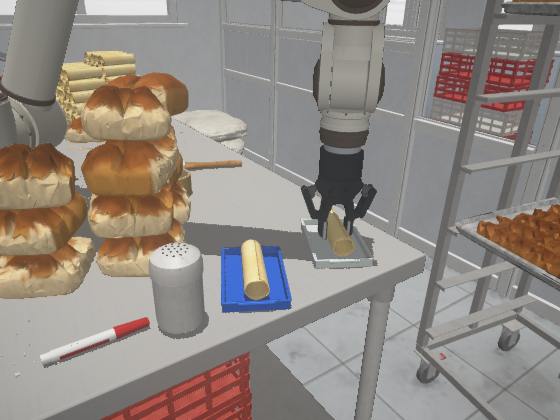

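The wafer is inside the white tray at about (340,235), roughly 4 mm up. I set it down in small steps.

play_rows --rows '[[[0.1,0,0],0,3],[[0.2,0,0],0,3],[[0.3,0,0],0,3],[[0.3,0,0],0,3],[[0.3,0,0],0,3]]'

```text
time: 15.75
ee_pos: [0.656, 0.2207, 0.0077]
tcp_rot: [161.6, 90.0, -166.4]
wrist_force: [-0.3, -0.2, 0.6]
opening: 0.0359
```

play_rows --rows '[[[0.05,0,0],0,3],[[0.1,0,0],0,3],[[0.1,0,0],0,3],[[0.1,0,0],0,3]]'

```text
time: 16.08
ee_pos: [0.656, 0.2208, 0.0067]
tcp_rot: [158.5, 90.0, -169.5]
wrist_force: [1.0, 0.5, -0.4]
opening: 0.0359
```

play_rows --rows '[[[0.05,0,0],0,3],[[0.1,0,0],0,3],[[0.1,0,0],0,3],[[0.1,0,0],0,3]]'

```text
time: 16.42
ee_pos: [0.6562, 0.2208, 0.0064]
tcp_rot: [-13.0, 90.0, 19.0]
wrist_force: [-2.7, -0.7, 4.6]
opening: 0.036
```

Contact: 4.6 N upward. I release and withdraw.

play_rows --rows '[[[0,0,0],0,3.6],[[0,0,0],0,3.8],[[0,0,0],0,4],[[0,0,0],0,4.4],[[0,0,0],0,4.8],[[0,0,0],0,5.2],[[0,0,0],0,5.2],[[0,0,0],0,5.2],[[0,0,0],0,5.2]]'

```text
time: 17.17
ee_pos: [0.6561, 0.2208, 0.0058]
tcp_rot: [22.7, 90.0, 54.7]
wrist_force: [-0.6, 0.6, -0.0]
opening: 0.0517
```

play_rows --rows '[[[-0.5,0,0],0,5.2],[[-1.5,0,0],0,5.2],[[-3,0,0],0,5.2],[[-5.5,0,0],0,5.2],[[-8,0,0],0,5.2],[[-11,0,0],0,5.2],[[-14,0,0],0,5.2],[[-17,0,0],0,5.2],[[-17.5,0,0],0,5.2],[[-17.5,0,0],0,5.2]]'

```text
time: 18.0
ee_pos: [0.6571, 0.2212, 0.185]
tcp_rot: [-13.4, 89.7, 18.5]
wrist_force: [0.1, -0.2, -0.8]
opening: 0.0523
```

```bash
python3 - <<'E'
from h import *
p,d=bot.camera("scene");cv2.imwrite("pics/s12.png",p)
hsv=cv2.cvtColor(p,cv2.COLOR_BGR2HSV);H,S,V=cv2.split(hsv);P=cloud("scene",d)
a=np.radians(122.);e=np.array([np.cos(a),np.sin(a)]);f=np.array([e[1],-e[0]])
for n,c in(("white",(.657,.218)),("blue",(.578,.046))):
    r=P[...,:2]-np.array(c)
    m=(H>15)&(H<35)&(S>60)&(V>90)&(d>0)&(np.hypot(*r.transpose(2,0,1))<.085)&(P[...,2]>.015)&(P[...,2]<.08)
    t=r[m]@e;z=P[m][:,2];k=z>z.max()-.006;U=np.linalg.svd(r[m][k]-r[m][k].mean(0),full_matrices=0)[2][0]
    print(n,m.sum(),'ends',t.min(),t.max(),'cross crown',np.median(r[m][k]@f),'crown z',[np.percentile(z[abs(t-s)<.008],95).round(4) for s in(-.05,-.02,.01,.04)],'ang',np.degrees(np.arctan2(U[1],U[0]))%180)
go((.657,.218,.18),32)
E
```

```text
white 705 ends -0.06568837634536548 0.0621547704112184 cross crown 0.0002901993836968099 crown z [np.float64(0.0407), np.float64(0.0406), np.float64(0.04), np.float64(0.0395)] ang 122.40147266620005
blue 915 ends -0.06506798070878993 0.06149265467234316 cross crown 0.0019289105081858333 crown z [np.float64(0.0412), np.float64(0.0409), np.float64(0.0404), np.float64(0.0398)] ang 122.55778658941938
shift [ 0.24 -0.27 -0.12] turn -0.037632901948043695 dist cm 0.4 t 18.05 tcp [0.6565 0.2209 0.1824] jaw 32.0 q [18.6 24.8 28.6 93.6 -0.  76.6] F [-0.8 -0.4  0.5] op 0.05221153386736558
```

View pics/s12.png

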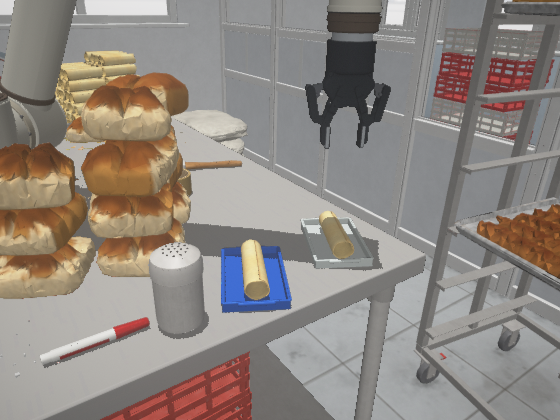

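Wafers lie flat in the blue tray at about (256,268) and in the white tray at about (337,233). The gripper is well clear, so I hand the job in.

```bash
python3 -c "
from workcell import bot
print(bot.job_done())"
```

```text
the job is handed in; nothing more can be done
None
```

Both wafers are placed: the one nearer the trays went into the blue tray first, then the other into the white tray. I handed the job in at about 18 s of the 58 s allowed; no verdict is reported.

**Last checks (scene camera, gripper about 0.18 m up):**

| Tray | Centred (lengthwise / crosswise) | Crown height | Axis vs. tray (122°) |
|---|---|---|---|
| Blue | within about 2 mm / 2 mm | about 0.040 to 0.041 m, flat on the floor | 122.6° |
| White | within about 2 mm / 1 mm | about 0.040 to 0.041 m, flat on the floor | 122.4° |

**Checks that failed or disagreed:**
- **First grip too high:** the first grip on wafer A seemed to bear above the tube's axis, so I opened and regripped about 5 mm lower before lifting. The opening still read 36 mm on a 38 mm tube, so I took it as a reading offset. Both wafers lifted level at that reading.
- **White tray centre:** the first colour mask missed the far wall. The rim depth put the centre about 6 mm farther out, while the corners suggested only about 2 mm. I used a value in between; the lengthwise estimates agreed. The white row above is measured from that value.

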